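Size a display dowel on the dowel gauge

TASK

At the honey stall, take the loose wooden dowel out of its holder block and find the hole of the dowel gauge that it passes: step down the row of holes, pressing the dowel gently and feeling about for each loosely placed hole, never forcing it against a hole that is too small. When one lets it pass, push it straight down through it until the stiff plunger underneath is fully down, and leave the dowel standing there, released, with the jars, tub, dipper and bowl undisturbed.

Things in the scene. Friction and masses are not known exactly. Their poses are not given: they have to be found in the camera images.
- dowel_center (a point): centre (half-way up) of the loose round beech dowel, 20 mm diameter, 120 mm long, 28 to 53 g, its foot tapering to 16 mm over the last 4 mm, so that it starts into a hole that is a little off or a little too small; z runs up its length. It starts upright in the holder, foot 10 mm above the table and top at 130 mm
- dowel_tip (a point): centre of the dowel's lower end face, 60 mm below its centre; z runs up its length
- holder: fixed dark wooden block, 64 x 64 x 35 mm, with one upright round bore of 23 mm diameter and 25 mm depth in its middle in which the dowel stands; origin at the centre of its underside, on the table
- gauge: fixed dowel gauge on the table: wooden frame 90 mm (x) by 190 mm (y), 55 mm high, holding three square steel inserts in a row along its y, each with one upright through hole, 52 mm apart; origin at the centre of its underside, z up.
- gauge_hole0 (a point): nominal mouth of the gauge's hole at its y = -52 mm, at the height of the inserts' top, 56 mm above the table; the insert sits loosely, so the real bore is up to 2 mm off this point along the gauge's x and y. Any of the three bores can be in this place
- gauge_hole1 (a point): nominal mouth of the gauge's hole at its y = 0 mm, at the height of the inserts' top, 56 mm above the table; the insert sits loosely, so the real bore is up to 2 mm off this point along the gauge's x and y. Any of the three bores can be in this place
- gauge_hole2 (a point): nominal mouth of the gauge's hole at its y = 52 mm, at the height of the inserts' top, 56 mm above the table; the insert sits loosely, so the real bore is up to 2 mm off this point along the gauge's x and y. Any of the three bores can be in this place
- plunger0 (a joint): downward travel (m) of the plunger under gauge hole 0: a flat black disc, top 22 mm below the insert's top at 0; hard stop at 0.016. It moves against about 4 N of friction and stays where it is left. At 0.016 the foot of the dowel on it is 38 mm below the insert's top, 18 mm above the table
- plunger1 (a joint): downward travel (m) of the plunger under gauge hole 1: a flat black disc, top 22 mm below the insert's top at 0; hard stop at 0.016. It moves against about 4 N of friction and stays where it is left. At 0.016 the foot of the dowel on it is 38 mm below the insert's top, 18 mm above the table
- plunger2 (a joint): downward travel (m) of the plunger under gauge hole 2: a flat black disc, top 22 mm below the insert's top at 0; hard stop at 0.016. It moves against about 4 N of friction and stays where it is left. At 0.016 the foot of the dowel on it is 38 mm below the insert's top, 18 mm above the table
- insert_a (a joint): downward travel (m) of one of three sprung square steel inserts (40 x 40 x 16 mm, top at the gauge-hole points), with a plain bore of 22 mm; 0 at rest, stop at 0.008, spring 5 N per mm. Which of the three places it sits in changes and is not told. Over 0.0045 (about 23 N) is forcing it. This is the only one that the dowel passes
- insert_b (a joint): downward travel (m) of one of three sprung square steel inserts (40 x 40 x 16 mm, top at the gauge-hole points), with a plain bore of 19 mm; 0 at rest, stop at 0.008, spring 5 N per mm. Which of the three places it sits in changes and is not told. Over 0.0045 (about 23 N) is forcing it
- insert_c (a joint): downward travel (m) of one of three sprung square steel inserts (40 x 40 x 16 mm, top at the gauge-hole points), with a plain bore of 16 mm; 0 at rest, stop at 0.008, spring 5 N per mm. Which of the three places it sits in changes and is not told. Over 0.0045 (about 23 N) is forcing it
- jar_big_center (a point): closed amber honey jar, 62 mm diameter, 72 mm tall; bystander; point at half its height, z up
- jar_mid_center (a point): closed amber honey jar, 50 mm diameter, 58 mm tall; bystander; point at half its height, z up
- jar_small_center (a point): small tub of yellow cream with black cap, 40 mm diameter, 42 mm tall; bystander; point at half its height, z up
- dipper_center (a point): wooden honey dipper lying down, 150 mm long, 32 mm thick at the grooved head, handle along its -x; bystander; point at half its height, z up
- cup_center (a point): white open bowl, 68 mm diameter, 60 mm tall; bystander; point at half its height, z up
Not all that is in view belongs to the job. What is shaped like the part that bears dowel_center but red or turquoise is not meant. Leave any purple look-alike of the holder alone.

How it is judged:
By the outcome, as a careful person would: the job done as asked, in the order asked, and still so for the second after the job is handed in, with the robot touching nothing.
It also fails if it takes over 51 s, if anything falls off the work surface, if the arm or the gripper's body presses on something with over 40 N, if the wrist force passes 120 N, or if a joint passes its speed limit or range.

ROBOT

A 6-joint arm with a two-finger parallel gripper is mounted at the origin on the work surface. World frame = base frame: x ahead of the robot, y to its left, z up, the work surface at z = 0. Lengths are in mm, angles in rad, forces in N, time in s.
With the tool pointing down it reaches from about 275 to 825 mm from the base axis. Payload 4.9 kg.
Tool frame: the origin (TCP) lies at the centre of the arm's flange, where the gripper is bolted on; the fingertips stand 173 mm ahead of it and the grasp point (between the pads) lies 155 mm ahead of it; z points along the fingers, y is the direction in which the jaws open and shut (so a half turn about z gives the same grasp; the last joint's range is limited). The gripper opens to 85 mm and grips with 20 to 120 N. Pads are 22 mm wide; open, the fingers measure 114 mm over their backs; the gripper's body (76 mm by 85 mm) begins 54 mm behind the grasp point. The pads swing forward as they close: fully open they stand 13 mm farther back than shut.
Start: joints at [-1.366, 0.326, -0.193, 1.052, 0, 1.437], TCP at [182.808, -518.749, 404.681] pointing down, gripper open.
Joint ranges: [-2.65, 2.65], [-0.97, 1.79], [-1.3, 1.35], [-1.93, 2.1], [-1.47, 1.37], [-3.14, 3.14]. Speed limits (rad/s): [2.57, 2.57, 3.14, 3.14, 3.14, 3.14].

INTERFACE

Orientations are given as a rotation vector (axis times angle).
In Python, from workcell import r gives the robot as it stands.
- The arm moves only by the tool send_rows, never from a script. Its argument "increments" is a list that holds one entry, the list of rows, each a list of 5 numbers: the finger opening in cm, from 0 to 8.54, then the shift along the tool's x, y, z in cm, then the turn about the tool's z in rad. In form: [[[hand, dx, dy, dz, twist], ...]]. A call has 1 to 20 rows; each row shifts and turns the commanded pose from where the row before left it, along the tool's axes as they then stand; what a row does not reach is not made up. A row lasts 1/12 s, in which the tool goes at most 41.7 mm and 7.16 degrees, less where a joint would pass 70% of its speed; a pose out of reach is approached as far as the arm can. A call is refused whole if a number of a shift passes 4.17 or a number of a turn 0.125, either way. A call with a gripper value outside its range is refused whole. The fingers move at their own pace and stop on an object; "newtons" is the grip in N (left out, the last holds). Time passes only in rows, so rows that do not move let the fingers close. It gives the time, the measured TCP pose, the force and the opening at its end, in the units of the state.
- r.observe(): the state, without advancing time (a new reading comes with each control period).
- r.get_image(name): name is "scene" or "side" or "wrist"; returns a dict with "frame" (384x512x3 uint8, blue, green, red), "depth" (384x512 float32, mm along the optical axis (not along the pixel's ray), 0 where there is no reading), "mtx" (3x3 intrinsics, pixels), "rvec" (rotation vector, rad) and "tvec" (3), from world to camera coordinates, as OpenCV has them. Camera axes: x right, y down, z forward; pixel columns grow to the right and rows downward; lengths in mm; the calibration is good to about 2 mm. A picture is of the moment at which its call begins.
- r.finish_job(): hands the job in, once; it reports no verdict.
The state is a dict: "t": time; "joints": joint angles; "dq": joint speeds; "joint_torque": joint torques, N m; "tcp_pos": TCP position; "tool_rot": TCP orientation; "wrist_force": force on the tool from outside, world axes, zero at the start; "wrist_torque": the same for the moment, N m; "gripper_width": opening from 0.0 (shut) to 1.0 (fully open).
Only numpy, scipy, OpenCV 4.12 (cv2) and the standard library are available. Lean on these libraries where they do the work, as an engineer would, in place of code of your own. Each camera call takes 0.05 s, during which the arm holds its last target. There are 200 camera calls.

## Working session

There is one attempt and no reset: what is moved stays moved. The work goes in short steps, Python scripts to look and compute and a tool call to move; the robot and the scene stay as the last step left them, time stands still between calls to the robot, and variables do not carry over. Pictures are saved under pics/ and viewed, about 8 in all and at most 12, crops included, and the job is handed in when it is done.

Besides the shell and the picture viewer there is one more tool, called after "Emit:" as name(argument=value, ...), one argument or row to a line, values as JSON. send_rows: Moves the arm, as the interface text tells. Its arguments: {"type":"object","properties":{"increments":{"type":"array","items":{"type":"array","items":{"type":"array","items":{"type":"number"}}}},"newtons":{"type":"number"}},"required":["increments"]}

```bash
mkdir -p pics; ls
cat > h.py <<'E'
import numpy as np, cv2
from workcell import r
def cam(n):
    d=r.get_image(n); d['R']=cv2.Rodrigues(np.array(d['rvec'],float))[0]; d['t']=np.array(d['tvec'],float).ravel(); return d
def ray(d,u,v,z):
    "pixel -> world on plane z"
    k=np.linalg.inv(d['mtx'])@[u,v,1]; w=d['R'].T@k; c=-d['R'].T@d['t']
    return c+w*(z-c[2])/w[2]
def pts(d):
    "world point for each pixel by depth"
    v,u=np.mgrid[:384,:512]; Z=d['depth']; k=np.stack([u,v,np.ones_like(u)],-1)@np.linalg.inv(d['mtx']).T
    return (k*Z[...,None]-d['t'])@d['R']
def proj(d,p):
    return cv2.projectPoints(np.array(p,float).reshape(-1,1,3),np.array(d['rvec'],float),d['t'],d['mtx'],None)[0].reshape(-1,2)
E
python3 - <<'E'
from h import *
a=[cam(n) for n in("scene","side","wrist")]
im=np.zeros((768,1024,3),np.uint8)
for i,d in enumerate(a):
    y,x=divmod(i,2); im[y*384:y*384+384,x*512:x*512+512]=d['frame']
    print(-d['R'].T@d['t'], d['R'][2])
cv2.imwrite('pics/a.png',cv2.resize(im,(800,600),interpolation=cv2.INTER_AREA))
print(r.observe())
E
```

```text
pics
[965.30894069 493.69092421 716.97479031] [-0.47090493 -0.52759691 -0.70702903]
[ 412.81149729 -598.02587224  610.10367452] [ 0.16036044  0.7250013  -0.66981912]
[ 250.16913628 -494.78184111  373.70953148] [-0.26359272 -0.09097262 -0.96033477]
{'t': 0.15, 'joints': array([-1.36617741e+00,  3.26801926e-01, -1.93356969e-01,  1.05199412e+00,
        1.96924296e-06,  1.43660757e+00]), 'dq': array([-0.00096271, -0.00251753,  0.00201015, -0.00136357,  0.00102927,
        0.00125076]), 'joint_torque': array([ 1.32068595e-03, -4.43699634e+01,  2.62667531e+01,  1.03612573e-02,
       -1.10665542e-04,  3.67327502e-06]), 'tcp_pos': array([ 182.77335755, -518.51997975,  404.06508705]), 'tool_rot': array([-3.09528567e+00, -5.29427425e-01,  7.19082903e-05]), 'wrist_force': array([-0.36493222, -1.08013685,  0.48381138]), 'wrist_torque': array([-0.03188788, -0.00477465,  0.01174325]), 'gripper_width': 0.9981787470761588}
```

View pics/a.png

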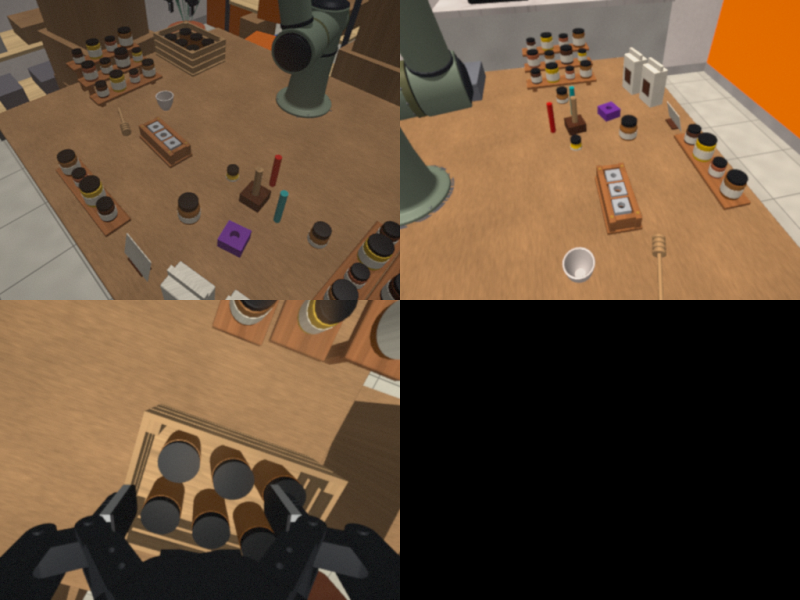

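The scene view (800-wide picture) shows the gauge at about (165,141), the holder with the beech dowel at (256,190), red and turquoise decoys beside it, and the purple block at (235,238). In the side view the gauge is at (617,197) and the holder at (575,118).

Run:
```python
from h import *
ctr={'scene':dict(g=(165,141),h=(256,190)),'side':dict(g=(217,197),h=(175,118))}
for n in('scene','side'):
    d=cam(n); P=pts(d); f=d['frame'].astype(int); np.savez(n+'.npz',**{k:d[k] for k in('frame','depth')})
    ok=d['depth']>0
    g0=ray(d,*(np.array(ctr[n]['g'])*1.28),55); h0=ray(d,*(np.array(ctr[n]['h'])*1.28),60)
    near=lambda c,R:ok&(np.hypot(P[...,0]-c[0],P[...,1]-c[1])<R)
    m=near(g0,130)&(abs(P[...,2]-55)<6)
    sat=f.max(-1)-f.min(-1)
    fr=cv2.minAreaRect(P[m][:,:2].astype(np.float32)); print(n,'gauge',g0[:2],m.sum(),fr,'z',np.median(P[m][:,2]))
    s=(m&(sat<25)&(f.max(-1)>90)).astype(np.uint8)
    k,l,st,c=cv2.connectedComponentsWithStats(s)
    for i in range(1,k):
        if st[i,4]>25: 
            q=P[l==i]; r_=cv2.minAreaRect(q[:,:2].astype(np.float32)); print(' insert',st[i,4],c[i],r_)
    m=near(h0,70)&(P[...,2]>110)&(P[...,2]<140)
    k,l,st,c=cv2.connectedComponentsWithStats(m.astype(np.uint8))
    for i in range(1,k):
        if st[i,4]>5: q=P[l==i]; print(' tall',st[i,4],c[i],q.mean(0),q[:,2].max(),f[l==i].mean(0))
    m=near(h0,70)&(abs(P[...,2]-35)<5)&(f.max(-1)<110)
    print(' holder',m.sum(),cv2.minAreaRect(P[m][:,:2].astype(np.float32)) if m.sum()>4 else 0)
    x,y=(int(v*1.28) for v in ctr[n]['g']); a=d['frame'][y-50:y+50,x-50:x+50]; x,y=(int(v*1.28) for v in ctr[n]['h']); b=d['frame'][y-60:y+40,x-50:x+50]
    cv2.imwrite(f'pics/c_{n}.png',cv2.resize(np.hstack([a,b]),(800,400),interpolation=cv2.INTER_CUBIC))
cv2.imwrite('pics/c.png',cv2.resize(np.vstack([cv2.imread('pics/c_scene.png'),cv2.imread('pics/c_side.png')]),(600,600)))
```

```text
scene gauge [ 575.26446517 -133.31496668] 1534 ((562.1197509765625, -160.147216796875), (189.14674377441406, 80.93191528320312), 86.68927001953125) z 56.11805673730462
 insert 157 [198.42038217 161.60509554] ((555.2135620117188, -216.730224609375), (49.16473388671875, 44.3316535949707), 87.61002349853516)
 insert 158 [208.5        172.27848101] ((560.3078002929688, -163.11077880859375), (46.2668342590332, 47.13566207885742), 85.73943328857422)
 insert 188 [220.2287234  182.58510638] ((562.8033447265625, -111.61749267578125), (41.418460845947266, 46.807456970214844), 87.79835510253906)
 tall 119 [330.78991597 219.93277311] [510.74071762 192.03984473 125.45112915] 133.13700903855704 [ 58.59663866  83.28571429 107.12605042]
 holder 613 ((508.09649658203125, 189.832763671875), (65.87493896484375, 64.88787841796875), 8.637123107910156)
side gauge [ 554.62145575 -189.04124199] 2586 ((561.399658203125, -163.7412109375), (190.90985107421875, 80.34506225585938), 87.16271209716797) z 54.74533800820153
 insert 250 [272.656 223.764] ((565.11279296875, -113.18658447265625), (40.33906173706055, 40.39755630493164), 86.10202026367188)
 insert 280 [278.10714286 242.10357143] ((563.02978515625, -163.39158630371094), (40.41109085083008, 40.4334716796875), 87.21602630615234)
 insert 351 [282.87749288 263.0997151 ] ((557.613525390625, -214.84100341796875), (40.4206657409668, 40.74037551879883), 86.54191589355469)
 tall 69 [221.17391304 127.56521739] [506.00990174 184.0195189  122.90919477] 131.1919221132774 [ 74.14492754 107.49275362 136.97101449]
 holder 259 ((505.8088073730469, 184.68092346191406), (62.08106994628906, 60.27266311645508), 8.3658447265625)
```

View pics/c.png

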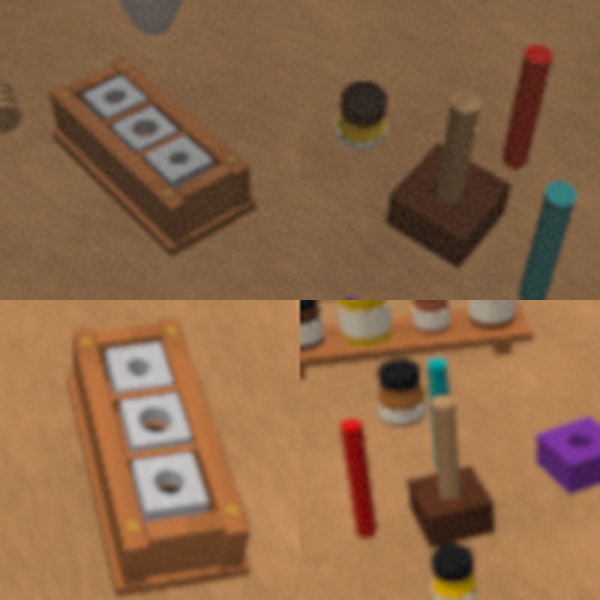

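The crops show the mouths of the three inserts. The middle bore (y ≈ -163) looks widest, the one at y ≈ -215 medium and the one at y ≈ -112 smallest. The holder is at about (507,188) and its dowel is clear of the red and turquoise rods. Next I check the neighbours and work out the first move.

```bash
cat >> h.py <<'E'
def go(x,y,z,yaw=None):
    "tool-frame shift (cm) to grasp-point target (mm) and twist to tool-x yaw (deg)"
    o=r.observe(); R=cv2.Rodrigues(np.array(o['tool_rot']))[0]; d=np.array([x,y,z+155.])-o['tcp_pos']
    cur=np.arctan2(R[1,0],R[0,0]); tw=0 if yaw is None else -((np.deg2rad(yaw)-cur+np.pi)%(2*np.pi)-np.pi)
    print('tool shift cm',(R.T@d/10).round(3),'twist',round(tw,3),'yaw now',np.degrees(cur).round(1),'tilt',R[2].round(4))
def st():
    o=r.observe(); print('t',round(o['t'],2),'grasp',(o['tcp_pos']-[0,0,155]).round(2),'F',np.round(o['wrist_force'],2),'w',round(o['gripper_width']*85.4,2),'q6',o['joints'][5].round(2))
E
python3 - <<'E'
from h import *
for n in('scene','side'):
    d=cam(n);P=pts(d);hs=cv2.cvtColor(d['frame'],cv2.COLOR_BGR2HSV)
    near=(d['depth']>0)&(np.hypot(P[...,0]-507,P[...,1]-188)<170)&(P[...,2]>10)
    for nm,lo,hi in(('red',0,6),('turq',85,97),('purple',125,150)):
        m=near&(hs[...,0]>=lo)&(hs[...,0]<=hi)&(hs[...,1]>(190 if nm=='red' else 120))
        q=P[m]
        if len(q):print(n,nm,m.sum(),q.min(0).round(),q.max(0).round(),np.median(q,0).round())
go(507,188,249,None); st()
E
```

```text
scene red 85 [417. 183.  10.] [437. 200. 123.] [431. 193. 104.]
scene turq 54 [507. 270.  62.] [523. 287. 124.] [515. 278. 120.]
scene purple 701 [609. 207.  10.] [673. 278.  40.] [638. 241.  35.]
side red 196 [418. 176.  11.] [435. 194. 122.] [426. 180.  72.]
side turq 52 [507. 264.  90.] [521. 277. 122.] [514. 268. 109.]
side purple 356 [609. 201.  10.] [674. 270.  39.] [638. 225.  32.]
tool shift cm [ 54.064 -55.876   0.075] twist 0 yaw now 19.4 tilt [ 1.e-04 -4.e-04 -1.e+00]
t 0.35 grasp [ 182.81 -518.69  249.51] F [ 0.68 -0.3   0.18] w 85.3 q6 1.44
```

Emit:
send_rows(
  increments=[
    [[5,2.845,-2.941,0,0],[5,2.845,-2.941,0,0],[5,2.845,-2.941,0,0],[5,2.845,-2.941,0,0],[5,2.845,-2.941,0,0],[5,2.845,-2.941,0,0],[5,2.845,-2.941,0,0],[5,2.845,-2.941,0,0],[5,2.845,-2.941,0,0],[5,2.845,-2.941,0,0],[5,2.845,-2.941,0,0],[5,2.845,-2.941,0,0],[5,2.845,-2.941,0,0],[5,2.845,-2.941,0,0],[5,2.845,-2.941,0,0],[5,2.845,-2.941,0,0],[5,2.845,-2.941,0,0],[5,2.845,-2.941,0,0],[5,2.845,-2.941,0,0],[5,0,0,0,0]],
  ],
  newtons=40,
)

```text
t: 2.02
tcp_pos: [509.0, 193.3, 404.3]
tool_rot: [-3.092, -0.539, -0.004]
wrist_force: [-0.3, -0.5, -0.0]
gripper_width: 0.585
```

Run:
```python
from h import *
st(); d=cam('wrist');P=pts(d);f=d['frame']
ok=(d['depth']>0)&(np.hypot(P[...,0]-507,P[...,1]-188)<60)
m=ok&(abs(P[...,2]-130)<3); print('top',m.sum(),np.round(P[m].mean(0),1),cv2.minAreaRect(P[m][:,:2].astype(np.float32)) if m.sum()>3 else '')
m=ok&(abs(P[...,2]-35)<3); print('holder',m.sum(),cv2.minAreaRect(P[m][:,:2].astype(np.float32)) if m.sum()>3 else '')
cv2.imwrite('pics/w1.png',f); print(proj(d,[507,188,130]))
```

```text
t 2.02 grasp [508.99 193.31 249.31] F [-0.28 -0.48 -0.02] w 49.95 q6 3.02
top 355 [508.4 190.2 130.4] ((508.2554626464844, 189.96585083007812), (19.588064193725586, 18.526355743408203), 20.20599937438965)
holder 1956 ((508.1626892089844, 190.00831604003906), (64.1832504272461, 64.06289672851562), 8.75904369354248)
[[261.5460098  195.49573028]]
```

View pics/w1.png

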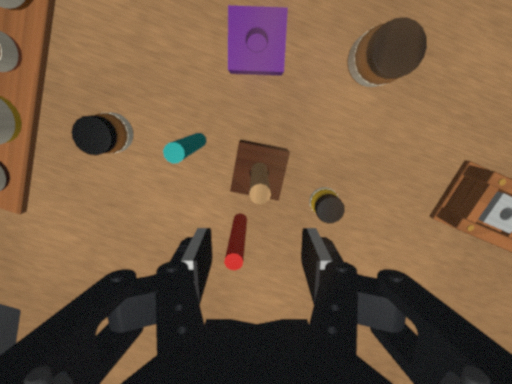

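The wrist view shows the dowel top at (260,190) in the dark holder and the red rod at (236,240). The tub is at (327,207). The dowel measures (508.3,190.0) with its top at z ≈ 130, as expected.

```bash
python3 -c "
from h import *
go(508.3,190,92); st()"
```

```text
tool shift cm [9.0000e-03 1.1700e-01 1.5711e+01] twist 0 yaw now 19.7 tilt [ 4.e-04 -3.e-04 -1.e+00]
t 2.07 grasp [507.77 191.   249.11] F [ 0.33 -0.42 -0.15] w 49.83 q6 3.02
```

Emit:
send_rows(
  increments=[
    [[5,0.19,-0.15,3,0],[5,0,0,3,0],[5,0,0,3,0],[5,0,0,2,0],[5,0,0,0,0],[5,0,0,0,0]],
  ],
)

```text
t: 2.57
tcp_pos: [507.5, 189.1, 294.2]
tool_rot: [3.097, 0.528, -0.004]
wrist_force: [-0.3, 0.3, -0.0]
gripper_width: 0.587
```

```bash
python3 -c "
from h import *
go(508.3,190,92); st()"
```

```text
tool shift cm [ 0.116 -0.063  4.723] twist 0 yaw now 19.3 tilt [-2.8e-03 -1.0e-04 -1.0e+00]
t 2.57 grasp [507.54 189.06 139.24] F [-0.33  0.3  -0.04] w 50.12 q6 3.02
```

Emit:
send_rows(
  increments=[
    [[5,0.08,-0.05,2.5,0],[5,0,0,2.2,0],[5,0,0,0,0],[5,0,0,0,0],[1,0,0,0,0],[1,0,0,0,0],[1,0,0,0,0],[1,0,0,0,0],[1,0,0,0,0],[1,0,0,0,0],[1,0,0,0,0]],
  ],
  newtons=45,
)

```text
t: 3.48
tcp_pos: [509.7, 190.9, 249.7]
tool_rot: [-3.097, -0.53, -0.006]
wrist_force: [-0.4, -0.5, 7.4]
gripper_width: 0.219
```

```bash
python3 -c "
from h import *
go(508.3,190,92); st()"
```

```text
tool shift cm [-0.166  0.04   0.269] twist 0 yaw now 19.4 tilt [ 3.5e-03  5.0e-04 -1.0e+00]
t 3.48 grasp [509.72 190.93  94.69] F [-0.41 -0.51  7.38] w 18.68 q6 3.03
```

Emit:
send_rows(
  increments=[
    [[1,0,0,-2,0],[1,0,0,-4,0],[1,0,0,-4,0],[1,0,0,-2,0],[1,-1.4,3.68,0,0],[1,-1.4,3.68,0,0],[1,-1.4,3.68,0,0],[1,-1.4,3.68,0,0],[1,-1.4,3.68,0,0],[1,-1.4,3.68,0,0],[1,-1.4,3.68,0,0],[1,-1.4,3.68,0,0],[1,-1.4,3.68,0,0],[1,0,0,0,0],[1,0,0,0,0],[1,0,0,0,0],[1,0,0,0,0],[1,0,0,0,0]],
  ],
)

```text
t: 4.98
tcp_pos: [500.1, -162.2, 367.9]
tool_rot: [-3.096, -0.533, -0.0]
wrist_force: [0.0, 0.3, -0.6]
gripper_width: 0.223
```

Run:
```python
from h import *
st(); d=cam('wrist');P=pts(d);f=d['frame']; hs=cv2.cvtColor(f,cv2.COLOR_BGR2HSV); np.save('wf.npy',f)
ok=(d['depth']>0)&(np.hypot(P[...,0]-562,P[...,1]+163)<120)
m=ok&(abs(P[...,2]-56)<4); print('frame',m.sum(),cv2.minAreaRect(P[m][:,:2].astype(np.float32)))
s=(m&(hs[...,1]<50)&(hs[...,2]>90)).astype(np.uint8)
k,l,stt,c=cv2.connectedComponentsWithStats(s)
for i in range(1,k):
    if stt[i,4]>150:
        q=P[l==i]; print(stt[i,4],c[i],q[:,2].mean(),cv2.minAreaRect(q[:,:2].astype(np.float32)))
        co,h=cv2.findContours((l==i).astype(np.uint8),cv2.RETR_CCOMP,cv2.CHAIN_APPROX_NONE)
        for cc,hh in zip(co,h[0]):
            if hh[3]>=0 and len(cc)>12:
                w=np.array([ray(d,*p[0],56)[:2] for p in cc],np.float32)
                print('  hole',cv2.fitEllipse(w))
cv2.imwrite('pics/w2.png',f)
st()
```

```text
t 4.98 grasp [ 500.09 -162.17  212.88] F [ 0.02  0.33 -0.62] w 19.06 q6 2.35
frame 12440 ((562.4445190429688, -161.35516357421875), (188.9886474609375, 80.0994873046875), 86.93891143798828)
1567 [229.89470325 101.12699426] 56.58744589225183 ((565.97998046875, -111.59207916259766), (40.03901290893555, 40.07054901123047), 87.01416778564453)
  hole ((566.0233764648438, -111.89640045166016), (16.38212776184082, 16.830476760864258), 69.93123626708984)
1308 [276.66590214 120.74770642] 56.524876769223816 ((563.925048828125, -160.9205780029297), (39.99386978149414, 40.02481460571289), 87.04367065429688)
  hole ((563.8883666992188, -160.67613220214844), (22.088735580444336, 22.48507308959961), 41.4325065612793)
1359 [322.13097866 143.80573951] 56.442068776975304 ((558.2135620117188, -212.5709228515625), (40.997833251953125, 40.022499084472656), 87.1192626953125)
  hole ((558.38916015625, -211.76014709472656), (18.917694091796875, 19.3026065826416), 66.96428680419922)
t 5.03 grasp [ 500.13 -162.2   212.82] F [ 0.33  0.23 -0.63] w 18.54 q6 2.35
```

View pics/w2.png

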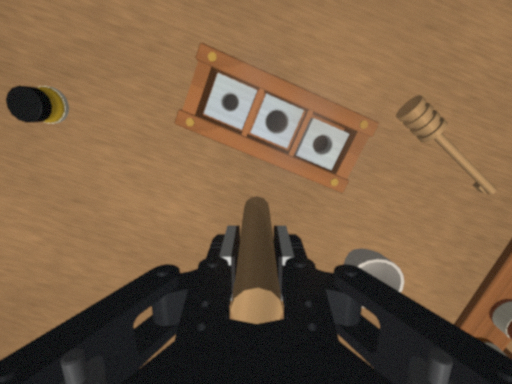

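The wrist view shows the three bores at (230,101), (277,121) and (322,144), measuring about 16.5, 22.3 and 19.1 mm. The dowel hangs straight in the jaws with its foot near (257,200). Next I measure where the foot sits relative to the grasp point with the same camera, so its bias cancels out.

Run:
```python
from h import *
from scipy.optimize import least_squares
d=cam('wrist');P=pts(d); st()
v,u=np.mgrid[:384,:512]
m=(d['depth']>0)&(u>238)&(u<277)&(v>190)&(np.hypot(P[...,0]-500,P[...,1]+162)<30)
print('z range',P[m][:,2].min(),P[m][:,2].max())
for lo,hi in((128,150),(150,170),(170,190),(210,300)):
    q=P[m&(P[...,2]>lo)&(P[...,2]<hi)]
    if len(q)<10: continue
    s=least_squares(lambda c:np.hypot(q[:,0]-c[0],q[:,1]-c[1])-10,[500,-162],loss='soft_l1'); print(lo,hi,len(q),s.x.round(2),np.abs(s.fun).mean().round(2),q.mean(0).round(1),q[:,2].max())
```

```text
t 5.08 grasp [ 500.17 -162.31  212.82] F [ 0.08 -0.47 -0.51] w 18.69 q6 2.35
z range -0.5163023292449532 289.65622245630084
128 150 177 [ 497.43 -163.3 ] 0.17 [ 505.  -160.5  141.7] 149.72112288120027
150 170 266 [ 497.49 -163.28] 0.17 [ 505.1 -160.5  160.6] 169.97047695132093
170 190 370 [ 497.53 -163.3 ] 0.18 [ 505.2 -160.5  180.6] 189.94951346047876
210 300 5282 [ 500.43 -160.63] 2.26 [ 506.7 -160.4  256.7] 289.65622245630084
```

Emit:
send_rows(
  increments=[
    [[1,1.38,2.2,0,0],[1,1.38,2.2,0,0],[1,1.38,2.2,0,0],[1,0,0,2,0],[1,0,0,3,0],[1,0,0,1.5,0],[1,0,0,0,0],[1,0,0,0,0],[1,0,0,0,0],[1,0,0,0,0]],
  ],
)

```text
t: 5.92
tcp_pos: [561.7, -212.0, 304.4]
tool_rot: [3.095, 0.53, 0.004]
wrist_force: [0.5, -0.2, -0.9]
gripper_width: 0.218
```

```bash
python3 -c "
from h import *
go(500.17+60.95,-162.31-48.5,140); st()"
```

```text
tool shift cm [-0.02  -0.137  0.944] twist 0 yaw now 19.4 tilt [ 0.002   0.0021 -1.    ]
t 5.92 grasp [ 561.74 -212.02  149.44] F [ 0.46 -0.17 -0.89] w 18.59 q6 2.32
```

Emit:
send_rows(
  increments=[
    [[1,0,-0.1,0.3,0],[1,0,0,0.3,0],[1,0,0,0.1,0],[1,0,0,0.1,0],[1,0,0,0.1,0],[1,0,0,0.1,0],[1,0,0,0,0],[1,0,0,0,0]],
  ],
)

```text
t: 6.58
tcp_pos: [560.7, -211.2, 292.7]
tool_rot: [3.096, 0.529, -0.0]
wrist_force: [0.3, -0.1, -0.8]
gripper_width: 0.217
```

```bash
python3 -c "
from h import *
go(500.17+60.95,-162.31-48.5,140); st()"
```

```text
tool shift cm [ 0.053 -0.021 -0.233] twist 0 yaw now 19.4 tilt [-1.e-04  1.e-04 -1.e+00]
t 6.58 grasp [ 560.69 -211.18  137.67] F [ 0.25 -0.15 -0.84] w 18.54 q6 2.32
```

Emit:
send_rows(
  increments=[
    [[1,0,0,0.1,0],[1,0,0,0.1,0],[1,0,0,0,0],[1,0,0,0,0]],
  ],
)

```text
t: 6.92
tcp_pos: [560.8, -211.2, 291.2]
tool_rot: [3.096, 0.529, 0.001]
wrist_force: [-1.8, -0.5, 4.0]
gripper_width: 0.224
```

Emit:
send_rows(
  increments=[
    [[1,0,0,0.1,0],[1,0,0,0.1,0],[1,0,0,0,0],[1,0,0,0,0]],
  ],
)

```text
t: 7.25
tcp_pos: [560.8, -211.2, 289.8]
tool_rot: [3.096, 0.53, 0.001]
wrist_force: [-2.1, 0.4, 9.3]
gripper_width: 0.221
```

About 10 N against a stop roughly 3 mm in, so the taper is seated. I'll feel about lightly to confirm it doesn't pass, then move on.

Emit:
send_rows(
  increments=[
    [[1,-0.1,0,0,0],[1,0,0,0,0],[1,0,0,0,0],[1,0,0.1,0,0],[1,0,0,0,0],[1,0,-0.2,0,0],[1,0,0,0,0],[1,0,0,0,0]],
  ],
)

```text
t: 7.92
tcp_pos: [560.1, -210.9, 290.1]
tool_rot: [3.094, 0.529, 0.004]
wrist_force: [-0.3, -1.6, 8.8]
gripper_width: 0.221
```

```bash
python3 -c "
from h import *
go(500.17+60.95,-162.31-48.5,140); st()"
```

```text
tool shift cm [ 0.094  0.03  -0.492] twist 0 yaw now 19.4 tilt [ 0.002   0.0026 -1.    ]
t 7.92 grasp [ 560.14 -210.85  135.07] F [-0.35 -1.6   8.76] w 18.85 q6 2.32
```

Hole 0 held off about 9 N and the dowel did not drop anywhere I moved it, so it is too small. On to hole 1.

Emit:
send_rows(
  increments=[
    [[1,0,0,-1,0],[1,0,0,-1,0],[1,0,0,0,0],[1,0.57,-1.15,0,0],[1,0.57,-1.15,0,0],[1,0.57,-1.15,0,0],[1,0.57,-1.15,0,0],[1,0,0,0,0],[1,0,0,0,0],[1,0,0,0,0],[1,0,0,0,0]],
  ],
)

```text
t: 8.83
tcp_pos: [565.7, -159.7, 308.6]
tool_rot: [3.096, 0.529, -0.0]
wrist_force: [-0.3, 0.5, -0.4]
gripper_width: 0.223
```

```bash
python3 -c "
from h import *
go(566.2,-159.7,140); st()"
```

```text
tool shift cm [0.047 0.018 1.364] twist 0 yaw now 19.4 tilt [-1.e-04  3.e-04 -1.e+00]
t 8.83 grasp [ 565.7  -159.68  153.64] F [-0.26  0.53 -0.44] w 19.06 q6 2.4
```

Emit:
send_rows(
  increments=[
    [[1,0.04,0.02,0.5,0],[1,0,0,0.5,0],[1,0,0,0.5,0],[1,0,0,0.1,0],[1,0,0,0.1,0],[1,0,0,0.1,0],[1,0,0,0,0],[1,0,0,0,0]],
  ],
)

```text
t: 9.5
tcp_pos: [566.1, -159.6, 290.8]
tool_rot: [3.097, 0.53, 0.0]
wrist_force: [0.3, -0.0, 0.1]
gripper_width: 0.218
```

Emit:
send_rows(
  increments=[
    [[1,0,0,0.1,0],[1,0,0,0.1,0],[1,0,0,0,0],[1,0,0,0,0]],
  ],
)

```text
t: 9.83
tcp_pos: [566.1, -159.5, 288.7]
tool_rot: [-3.097, -0.53, 0.0]
wrist_force: [0.6, 0.1, 0.4]
gripper_width: 0.221
```

It's entering freely, past the depth where hole 0 stopped it.

Emit:
send_rows(
  increments=[
    [[1,0,0,0.15,0],[1,0,0,0.15,0],[1,0,0,0.15,0],[1,0,0,0.15,0],[1,0,0,0,0],[1,0,0,0,0]],
  ],
)

```text
t: 10.33
tcp_pos: [566.0, -159.5, 282.5]
tool_rot: [-3.096, -0.53, 0.0]
wrist_force: [-0.1, 1.1, -0.3]
gripper_width: 0.219
```

Emit:
send_rows(
  increments=[
    [[1,0,0,0.15,0],[1,0,0,0.15,0],[1,0,0,0.15,0],[1,0,0,0,0],[1,0,0,0,0]],
  ],
)

```text
t: 10.75
tcp_pos: [566.0, -159.5, 278.0]
tool_rot: [-3.096, -0.53, 0.0]
wrist_force: [0.2, 0.5, -0.9]
gripper_width: 0.219
```

Emit:
send_rows(
  increments=[
    [[1,0,0,0.2,0],[1,0,0,0.2,0],[1,0,0,0.2,0],[1,0,0,0,0],[1,0,0,0,0]],
  ],
)

```text
t: 11.17
tcp_pos: [566.0, -159.5, 272.0]
tool_rot: [-3.096, -0.53, 0.0]
wrist_force: [0.2, -0.9, -1.2]
gripper_width: 0.222
```

Emit:
send_rows(
  increments=[
    [[1,0,0,0.2,0],[1,0,0,0.2,0],[1,0,0,0.2,0],[1,0,0,0,0],[1,0,0,0,0]],
  ],
)

```text
t: 11.58
tcp_pos: [566.0, -159.5, 265.9]
tool_rot: [-3.097, -0.53, 0.0]
wrist_force: [0.1, -0.7, -0.3]
gripper_width: 0.218
```

Emit:
send_rows(
  increments=[
    [[1,0,0,0.15,0],[1,0,0,0.15,0]],
  ],
)

```text
t: 11.75
tcp_pos: [566.1, -159.5, 263.2]
tool_rot: [-3.097, -0.53, -0.0]
wrist_force: [-1.6, 0.5, 4.2]
gripper_width: 0.221
```

Emit:
send_rows(
  increments=[
    [[1,0,0,0.15,0],[1,0,0,0.15,0]],
  ],
)

```text
t: 11.92
tcp_pos: [566.1, -159.5, 260.1]
tool_rot: [3.097, 0.53, 0.0]
wrist_force: [-0.4, 1.4, 3.2]
gripper_width: 0.226
```

Emit:
send_rows(
  increments=[
    [[1,0,0,0.1,0],[1,0,0,0.1,0]],
  ],
)

```text
t: 12.08
tcp_pos: [566.1, -159.6, 258.1]
tool_rot: [-3.097, -0.53, -0.0]
wrist_force: [-0.8, -0.1, 2.2]
gripper_width: 0.22
```

Emit:
send_rows(
  increments=[
    [[1,0,0,0.15,0],[1,0,0,0.15,0]],
  ],
)

```text
t: 12.25
tcp_pos: [566.6, -159.6, 257.4]
tool_rot: [3.096, 0.53, 0.003]
wrist_force: [-5.7, 3.5, 29.5]
gripper_width: 0.223
```

Emit:
send_rows(
  increments=[
    [[1,0,0,0.1,0],[1,0,0,0.1,0]],
  ],
)

```text
t: 12.42
tcp_pos: [566.7, -159.5, 257.3]
tool_rot: [3.095, 0.53, 0.005]
wrist_force: [-8.6, 5.0, 38.9]
gripper_width: 0.222
```

Emit:
send_rows(
  increments=[
    [[1,0,0,0.1,0],[1,0,0,0.1,0]],
  ],
)

```text
t: 12.58
tcp_pos: [567.5, -159.5, 256.8]
tool_rot: [3.095, 0.53, 0.01]
wrist_force: [-9.5, 6.5, 45.2]
gripper_width: 0.225
```

Hard stop at tcp z 257.4, which puts the foot at about 18 mm as predicted. I relieve the press, then open.

Emit:
send_rows(
  increments=[
    [[1,0,0,-0.3,0],[1,0,0,-0.3,0],[1,0,0,0,0],[1,0,0,0,0],[1,0,0,0,0]],
  ],
)

```text
t: 13.0
tcp_pos: [566.4, -159.7, 257.4]
tool_rot: [3.096, 0.529, 0.001]
wrist_force: [-1.0, 0.7, 6.9]
gripper_width: 0.223
```

```bash
python3 -c "
from h import *
st()"
```

```text
t 13.0 grasp [ 566.38 -159.72  102.37] F [-0.95  0.69  6.89] w 19.08 q6 2.4
```

Emit:
send_rows(
  increments=[
    [[2.4,0,0,0,0],[3,0,0,0,0],[4,0,0,0,0],[5,0,0,0,0],[5,0,0,0,0],[5,0,0,0,0],[5,0,0,0,0]],
  ],
)

```text
t: 13.58
tcp_pos: [566.0, -159.6, 257.0]
tool_rot: [-3.097, -0.53, 0.0]
wrist_force: [0.4, -0.1, -0.1]
gripper_width: 0.587
```

Emit:
send_rows(
  increments=[
    [[5,0,0,-1,0],[5,0,0,-2,0],[5,0,0,-4,0],[5,0,0,-4,0],[5,0,0,-4,0],[5,-2,0,-2,0],[5,-2,0,0,0],[5,0,0,0,0],[5,0,0,0,0],[5,0,0,0,0],[5,0,0,0,0]],
  ],
)

```text
t: 14.5
tcp_pos: [528.7, -172.7, 426.7]
tool_rot: [-3.096, -0.53, 0.001]
wrist_force: [0.1, 0.3, 0.6]
gripper_width: 0.584
```

Run:
```python
from h import *
st()
o=[]
for n in('scene','side','wrist'):
    d=cam(n);P=pts(d);o.append(d['frame'])
    m=(d['depth']>0)&(np.hypot(P[...,0]-563,P[...,1]+161)<20)&(P[...,2]>70)&(P[...,2]<160); q=P[m]
    top=q[q[:,2]>q[:,2].max()-5] if len(q) else q
    print(n,m.sum(),'ztop',np.percentile(q[:,2],98).round(1) if len(q) else 0,top.mean(0).round(1))
im=np.zeros((768,1024,3),np.uint8); im[:384,:512]=o[0]; im[:384,512:]=o[1]; im[384:,:512]=o[2]
cv2.imwrite('pics/end.png',cv2.resize(im,(800,600),interpolation=cv2.INTER_AREA))
```

```text
t 14.5 grasp [ 528.66 -172.66  271.73] F [0.09 0.34 0.61] w 49.9 q6 2.35
scene 206 ztop 140.2 [ 564.2 -160.   138.8]
side 298 ztop 138.5 [ 563.1 -163.5  137.3]
wrist 429 ztop 139.9 [ 564.2 -161.1  138.6]
```

View pics/end.png

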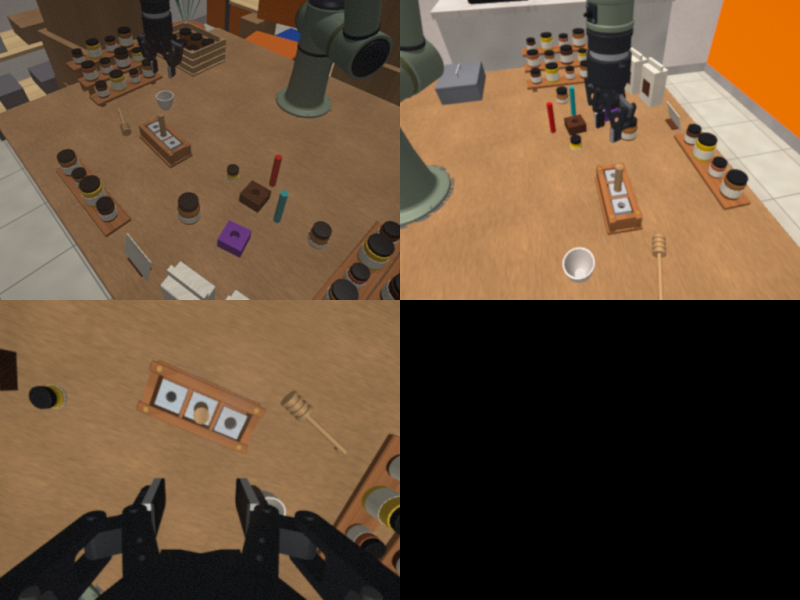

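The dowel stands in the middle hole (scene (162,125), side (618,178)). Its top is at z ≈ 138.5 against 138 expected with the plunger fully down. All the bystanders are in their old places.

```bash
python3 -c "
from h import *
print(r.finish_job())"
```

```text
the job is handed in; nothing more can be done
None
```

The dowel is standing released in the middle hole (hole 1) of the gauge, with its plunger pushed fully down. I handed the job in at about 14.6 s.

- **Finding the hole:** I tried hole 0 (about 19 mm) first. The taper stuck about 3 mm in at roughly 10 N, and feeling about did not free it, so I moved on. Hole 1 (about 22 mm) let it pass freely, so I did not try hole 2 (about 16 mm).
- **Pushing down:** the plunger reached its hard stop with the dowel's foot at about 18 mm. My last small steps went on pressing against the stop, so the wrist force peaked at about 45 N. That load should have gone to the plunger rather than the insert, and it is below the 120 N limit. I then eased the press and opened the gripper.
- **Last checks:** all three cameras put the dowel top at 138.5 to 140 mm, against 138 mm expected, at about (564, -161). The gripper was well clear, and by eye the jars, tub, dipper and bowl had not moved.
- **Did not agree:** the plunger's 4 N of resistance showed up later than I expected, at about 263 mm tool height instead of about 274. The hard stop came where predicted, so I put this down to readings taken while the arm was standing still.

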